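Fill the lens tub and hold its sagging-bolted gate ajar

TASK

Lift the sorter tray's handle to tip all four lens barrels off into the tub in the bay and lower the tray back level. Then open the bay's gate for the colleague who collects the tub: the bolt sags behind its bent keeper, so lift it by its knob while drawing it, and swing the gate ajar, about 25 degrees, against its closing spring. Finish while still holding the gate ajar with the gripper, keeping still, and leave the other things on the bench where they are.

Things in the scene. Friction and masses are not known exactly. Their poses are not given: they have to be found in the camera images.
- station: fixed lens filling station on one base plate (10 mm thick, x -135 to 285, y +-145). Origin: centre of the bay at bench level. Its x axis points from gate (-x) to sorter tray (+x), its y axis along the gate from keeper (-y) to gate hinge (+y). Open-topped bay: 115 mm high panes at y = +-98, gate at x = -92, tray hinged above the back wall at x = 80; the tub stands inside
- tray (a joint): tilt of the white sorter tray, rad: 0 = level at rest, grows as its handle end is lifted, stop at 0.95. It falls back by itself when let go. The pieces slide off only when it is steep (0.55 to 0.8 rad, depending on friction), over its open lip, down into the tub. Tray and pieces weigh about 350 g
- tray_hinge (a point): middle of the tray's hinge line (parallel to the station's y), 118 mm above the bench. The tray is 150 mm wide, floor 4 mm thick; it reaches from 22 mm on the tub side of the hinge (open lip) to 140 mm on the handle side; rims 18 mm above its floor
- tray_handle (a point): middle of the tray's handle, a round steel bar 12 mm thick and 122 mm long, parallel to the hinge, 185 mm beyond it and 130 mm above the bench when level; 45 mm of free space between bar and tray end except for the two thin side arms at +-55 mm. It can turn between gripping fingers
- barrel1: black lens barrel, 28 mm across, 18 mm high, 25 g, one of four alike; starts upright on the sorter tray; origin at the centre of its underside
- barrel2: black lens barrel, 28 mm across, 18 mm high, 25 g, one of four alike; starts upright on the sorter tray; origin at the centre of its underside
- barrel3: black lens barrel, 28 mm across, 18 mm high, 25 g, one of four alike; starts upright on the sorter tray; origin at the centre of its underside
- barrel4: black lens barrel, 28 mm across, 18 mm high, 25 g, one of four alike; starts upright on the sorter tray; origin at the centre of its underside
- tub: open grey tub 160 (x) x 180 (y) x 58 mm, walls 4 mm, loose in the bay with about 5 mm to spare all round; origin at the centre of its underside, axes as the station's at the start
- gate (a joint): swing of the gate, rad: 0 = shut, grows as its keeper end swings outwards (towards the station's -x), up to 1.5. A spring pulls it shut (0.3 N m at 0, rising by 0.6 N m per rad; some 3 to 6 N at the knob): it shuts when let go
- gate_hinge (a point): point on the gate's upright hinge axis, 64 mm above the bench. The gate is an aluminium panel 186 mm long from the hinge, 10 mm thick, its top 114 mm above the bench
- bolt (a joint): draw of the barrel bolt along the gate, m: 0 = shot into the keeper, grows as it is drawn towards the gate's hinge, up to 0.05. About 1 N of friction; stays where it is left. The gate is free to swing from 0.025 on
- bolt_lift (a joint): height of the bolt above where it sags in its worn straps, m: 0 = sagging, up to 0.020; it drops when let go (150 g). Sagging, its toe hooks 10 mm deep behind the keeper's lip and it can be drawn only 4 mm; with 0.012 or more of lift it passes over the lip, which is behind it once the draw exceeds 0.018
- bolt_knob (a point): grip point of the bolt's upright round knob, 22 mm across, 36 mm high: 18 mm below its flat top, 144 mm above the bench when sagging. Bolt shot, it is 128 mm from the hinge axis along the gate (station -y) and 18 mm out from it (station -x). The knob's underside is 12 mm above the gate's top: fingers pass on both sides. It slides, lifts and swings with bolt and gate
- bolt_toe (a point): lower end of the toe, the 8 mm thick down-turned end of the bolt's 10 mm steel rod, 83 mm from the knob, away from the gate's hinge. The keeper round it is fixed to the station: a steel lip bent up across the rod's path on the hinge side of the toe (top 75 mm above the bench), and a cheek outside it that keeps the gate shut while the rod is in it
- puck: bystander: loose dull-red disc, 76 mm across, 18 mm high; origin at the centre of its underside
- jar: bystander: small lidded jar, 48 mm across, 70 mm high; origin at the centre of its underside
- mandrel: bystander: brass stepped post, 52 mm foot, 60 mm high; origin at the centre of its underside
- driver: bystander: screwdriver lying flat
- caddy: bystander: black 120 x 150 x 30 mm pocket tray, empty; origin at the centre of its underside
- spacer: bystander: aluminium ring, 36 mm across, 10 mm high, on the station's base plate beside the tray; origin at the centre of its underside
- gauge: bystander: steel pin gauge, 24 mm across, 45 mm high, on the station's base plate beside the tray; origin at the centre of its underside

How it is judged (in metres and radians):
On the way, in this order (a step that is already met when the one before it is completed fails the run):
1. the tray is tipped up by its handle end (value of joint tray above 0.45 rad), for 0.05 s.
2. all four barrels are in the tub and the tray is back level (x of barrel1 in the frame of tub between -0.08 and 0.08 m and y of barrel1 in the frame of tub between -0.09 and 0.09 m and z of barrel1 in the frame of tub between -0.005 and 0.055 m and x of barrel2 in the frame of tub between -0.08 and 0.08 m and y of barrel2 in the frame of tub between -0.09 and 0.09 m and z of barrel2 in the frame of tub between -0.005 and 0.055 m and x of barrel3 in the frame of tub between -0.08 and 0.08 m and y of barrel3 in the frame of tub between -0.09 and 0.09 m and z of barrel3 in the frame of tub between -0.005 and 0.055 m and x of barrel4 in the frame of tub between -0.08 and 0.08 m and y of barrel4 in the frame of tub between -0.09 and 0.09 m and z of barrel4 in the frame of tub between -0.005 and 0.055 m and value of joint tray below 0.08 rad), for 0.2 s.
3. the bolt is drawn while lifted over the keeper's lip (value of joint bolt above 0.008 m and value of joint bolt_lift above 0.007 m), for 0.04 s.
At the end, for the whole second after the job is handed in: all four barrels lie in the tub, which stands level (7 degrees); the tray is back level (0.08 rad); the gate stands still, 0.28 to 0.62 rad (16 to 36 degrees) open, and the gripper's fingers press on the gate or its bolt with more than 1 N, holding it against its spring (all of step 2 and value of joint gate between 0.28 and 0.62 rad and velocity of joint gate between -0.05 and 0.05 rad/s and contact force between the fingers and gate above 1 N and angle between tub's own z axis and vertical below 0.12 rad); the arm keeps its last pose, push and grip.
It fails at once if a bystander is moved by more than 25 mm (distance of any of puck, jar, mandrel, driver, caddy, spacer, gauge from where it was at the start of the episode above 0.025 m).
It also fails if it takes over 51 s, if anything falls off the work surface, if the arm or the gripper's body presses on something with over 40 N, if the wrist force passes 120 N, or if a joint passes its speed limit or range.

ROBOT

A 6-joint arm with a two-finger parallel gripper is mounted at the origin on the work surface. World frame = base frame: x ahead of the robot, y to its left, z up, the work surface at z = 0. Lengths are in m, angles in degrees, forces in N, time in s.
With the tool pointing down it reaches from about 0.375 to 0.9 m from the base axis. Payload 3.1 kg.
Tool frame: the origin (TCP) lies on the centre line of the jaws, within the pads' length; the fingertips stand 17 mm ahead of it and the grasp point (between the pads) lies 2 mm behind it; z points along the fingers, y is the line along which they close (so a half turn about z gives the same grasp; the last joint's range is limited). The gripper opens to 87 mm and grips with 3 to 60 N. Pads are 19 mm wide; open, the fingers measure 117 mm over their backs; the gripper's body (75 mm by 190 mm) begins 51 mm behind the grasp point.
Start: joints at [58.47, 30.224, 82.088, -0, 67.689, -10.227], TCP at [0.227, 0.582, 0.24] pointing down, gripper open.
Joint ranges: [-176.69, 176.69], [-43.24, 126.21], [12.49, 139.97], [-82, 262], [0, 151.66], [-163.58, 163.58]. Speed limits (degrees/s): [159.86, 159.86, 180, 180, 180, 180].

INTERFACE

Orientations are given as a 3x3 rotation matrix whose columns are the frame's x, y, z axes.
In Python, from rig import bot, imaging, finder gives the robot as it stands. The module is installed in compiled form; this text tells all that it offers.
- The arm moves only by the tool play_rows, never from a script. Its argument "motion" is a list that holds one entry, the list of rows, each a list of 6 numbers: the shift along the tool's x, y, z in fractions of the full range, 1 being 0.8 m, then the turn, a rotation vector about the tool's x, y, z in a scale on which 1.0 is 360 degrees. In form: [[[dx, dy, dz, wx, wy, wz], ...]]. A call has 1 to 8 rows; each row is the pose to reach, as a shift and turn from the pose commanded when the call began, along the tool's axes at that moment; what a row does not reach only later rows make up. A row lasts 1/12 s, in which the tool goes at most 41.7 mm and 7.16 degrees, less where a joint would pass 70% of its speed; a pose out of reach is approached as far as the arm can. A shift or turn number past 1, either way, is cut back to 1. A call with a gripper value outside its range is refused whole. "fingers" is the finger opening in m, from 0 to 0.087, set as the call begins (left out, the last holds). The fingers move at their own pace and stop on an object; the grip force is fixed at half the most. Time passes only in rows, so rows that repeat a pose let the fingers close. It gives the time, the measured TCP pose, the force, the opening and the grip force at its end, in the units of the state.
- bot.read_state(): the state, without advancing time (a new reading comes with each control period).
- imaging.capture(name): name is "scene" or "top"; returns a dict with "frame" (420x560x3 uint8, red, green, blue), "camera_matrix" (3x3 intrinsics, pixels), "k1" (the pictures are not rectified: a ray, as slopes to the right and down, at radius r is drawn at 1 + k1 r^2 times it, then the intrinsics apply), "R" (3x3) and "t" (3): a world point X has camera coordinates R X + t. Camera axes: x right, y down, z forward; pixel columns grow to the right and rows downward; lengths in m; the calibration is good to about 2 mm. A picture is of the moment at which its call begins. There is no depth.
- bot.hand_in(): hands the job in; it is judged then, once.
Trained networks look in the newest picture that a camera, given by its name, has taken for a name from the list of things; names that differ only in an ending like _2 or _b are one class to them, and where a whole thing is asked for, a point or a joint stands for the part that bears it (a point fixed in the world has none). Each returns a list of dicts, best first, with "confidence" (0 to 1); they miss things now and then, are a little off and sometimes report something else, mostly with a low value. They report only what shows in the picture. A call takes as long as a camera call.
- finder.recognise(camera, name): "at" ([x, y, z] in m, in world coordinates, good to about 4 mm: the middle of the surface that is visible of it).
- finder.outline_of(camera, name): "pixels" (420x560 bool, what is visible of it).
The state is a dict: "time_s": time; "joint_positions": joint angles; "qvel": joint speeds; "tau": joint torques, N m; "position": TCP position; "tcp_rot": TCP orientation; "force": force on the tool from outside, world axes, zero at the start; "moment": the same for the moment, N m; "opening": opening from 0.0 (shut) to 1.0 (fully open); "grasp_force": force on a finger pad.
Only numpy, scipy, OpenCV 4.12 (cv2) and the standard library are available. Lean on these libraries where they do the work, as an engineer would, in place of code of your own. Each camera call takes 0.05 s, during which the arm holds its last target. There are 200 camera calls.

## Working session

There is one attempt and no reset: what is moved stays moved. The work goes in short steps, Python scripts to look and compute and a tool call to move; the robot and the scene stay as the last step left them, time stands still between calls to the robot, and variables do not carry over. Pictures are saved under pics/ and viewed, at most 10 in all, crops included, and the job is handed in when it is done.

Besides the shell and the picture viewer there is one more tool, called after "Call:" as a command line: name --argument value ..., lists and objects as JSON in quotes. play_rows: Moves the arm, as the interface text tells. Its arguments: {"type":"object","properties":{"motion":{"type":"array"},"fingers":{"type":"number"}},"required":["motion"]}

```bash
mkdir -p pics
cat > h.py <<'E'
import numpy as np, cv2, json
from rig import bot, imaging, finder
def save(c,n):
    f=imaging.capture(c); cv2.imwrite('pics/'+n,f['frame'][:,:,::-1]); return f
def ray(f,u,v):
    K=np.array(f['camera_matrix']);R=np.array(f['R']);t=np.array(f['t'])
    d=np.array([(u-K[0,2])/K[0,0],(v-K[1,2])/K[1,1]]);s=d.copy()
    for _ in range(30): s=d/(1+f['k1']*(s@s))
    return -R.T@t, R.T@np.array([s[0],s[1],1])
def atz(f,u,v,z):
    o,d=ray(f,u,v); return o+d*(z-o[2])/d[2]
def tri(a,ua,b,ub):
    o1,d1=ray(a,*ua);o2,d2=ray(b,*ub)
    s=np.linalg.lstsq(np.c_[d1,-d2],o2-o1,rcond=None)[0]
    p,q=o1+s[0]*d1,o2+s[1]*d2
    return (p+q)/2,np.linalg.norm(p-q)
def proj(f,X):
    c=np.array(f['R'])@np.array(X)+np.array(f['t']);s=c[:2]/c[2];s=s*(1+f['k1']*(s@s))
    K=np.array(f['camera_matrix']);return np.array([s[0]*K[0,0]+K[0,2],s[1]*K[1,1]+K[1,2]])
E
python3 - <<'E'
from h import *
for c in('scene','top'):
    f=save(c,c+'0.png'); print(c,-np.array(f['R']).T@f['t'])
    for n in['tray_handle','bolt_knob','tray','gate','tub','barrel1','bolt','spacer','gauge','puck','jar','mandrel','driver','caddy','station','tray_hinge']:
        r=finder.recognise(c,n); print(n,[(np.round(x['at'],3).tolist(),round(x['confidence'],2)) for x in r[:4]])
print(bot.read_state())
E
```

```text
scene [1.19499434 0.81155722 0.76538988]
tray_handle [([0.573, 0.132, 0.122], 0.84), ([0.614, 0.499, 0.047], 0.4)]
bolt_knob [([0.575, 0.128, 0.121], 0.68)]
tray [([0.647, -0.43, 0.015], 0.65)]
gate [([0.536, -0.117, 0.096], 0.83)]
tub [([0.514, -0.103, 0.046], 0.73)]
barrel1 [([0.611, 0.15, 0.134], 0.67), ([0.607, 0.09, 0.135], 0.46), ([0.547, 0.102, 0.138], 0.44)]
bolt [([0.29, -0.441, 0.018], 0.23)]
spacer [([0.688, 0.085, 0.018], 0.53)]
gauge [([0.54, -0.122, 0.101], 0.62)]
puck [([0.542, -0.12, 0.1], 0.64), ([0.688, 0.087, 0.022], 0.6), ([0.464, -0.445, 0.022], 0.52)]
jar [([0.618, 0.499, 0.046], 0.56)]
mandrel [([0.411, 0.477, 0.011], 0.74), ([0.558, -0.137, 0.147], 0.65)]
driver [([0.54, -0.117, 0.096], 0.75)]
caddy [([0.648, -0.428, 0.016], 0.6), ([0.413, 0.479, 0.011], 0.3)]
station [([0.538, 0.17, 0.132], 0.72), ([0.611, 0.108, 0.025], 0.62), ([0.618, 0.502, 0.052], 0.62)]
tray_hinge [([0.574, 0.128, 0.122], 0.84)]
top [0.43981035 0.03246005 1.29665295]
tray_handle [([0.403, 0.468, 0.018], 0.2)]
bolt_knob [([0.559, -0.144, 0.087], 0.68)]
tray [([0.57, 0.113, 0.122], 0.94)]

[... 784 characters left out ...]
.18372815e-04,
        6.76899479e+01, -1.02267487e+01]), 'qvel': array([-0.11443154,  0.01002726,  0.02387845,  0.01899514,  0.05002673,
       -0.08790488]), 'tau': array([ 3.50606415e-04, -4.39997613e+01, -1.76984864e+01,  6.34180591e-02,
        5.04442351e-02, -2.63759676e-05]), 'position': array([0.22701517, 0.58228811, 0.23953949]), 'tcp_rot': array([[-9.31674914e-01,  3.63293071e-01, -1.20299001e-05],
       [ 3.63293071e-01,  9.31674913e-01, -2.94388336e-05],
       [ 5.13031836e-07, -3.17978021e-05, -9.99999999e-01]]), 'force': array([ 0.21439692,  0.7929947 , -1.03962798]), 'moment': array([-0.02061371,  0.03320881,  0.04798395]), 'grasp_force': 0.0, 'opening': 0.9932583683939429}
```

View pics/scene0.png

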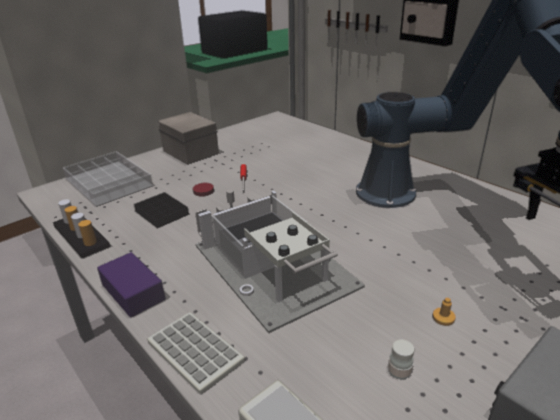

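View pics/top0.png

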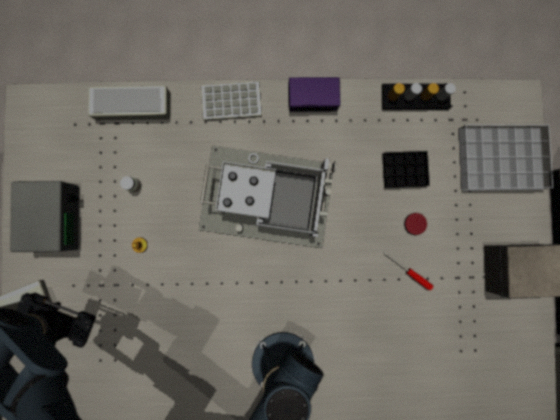

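The scene view shows the tray with four barrels at (290,240), its handle at (312,258), the knob near (231,197) and the spacer at (246,289). In the top view the base plate runs from (213,146) to (327,247), with the handle at the left near (207,187) and the gate at the right near (325,200). I'll zoom in on both.

Run:
```python
import cv2
a=cv2.imread('pics/scene0.png')[170:320,180:370]; cv2.imwrite('pics/sc.png',cv2.resize(a,None,fx=4,fy=4,interpolation=2))
a=cv2.imread('pics/top0.png')[135:260,190:350]; cv2.imwrite('pics/tc.png',cv2.resize(a,None,fx=4.8,fy=4.8,interpolation=2))
```

```text
(no output)
```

View pics/sc.png

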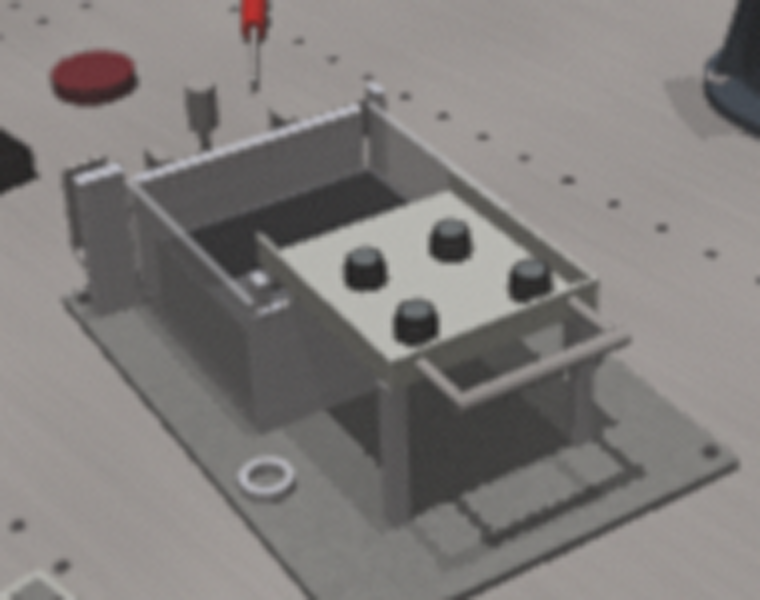

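View pics/tc.png

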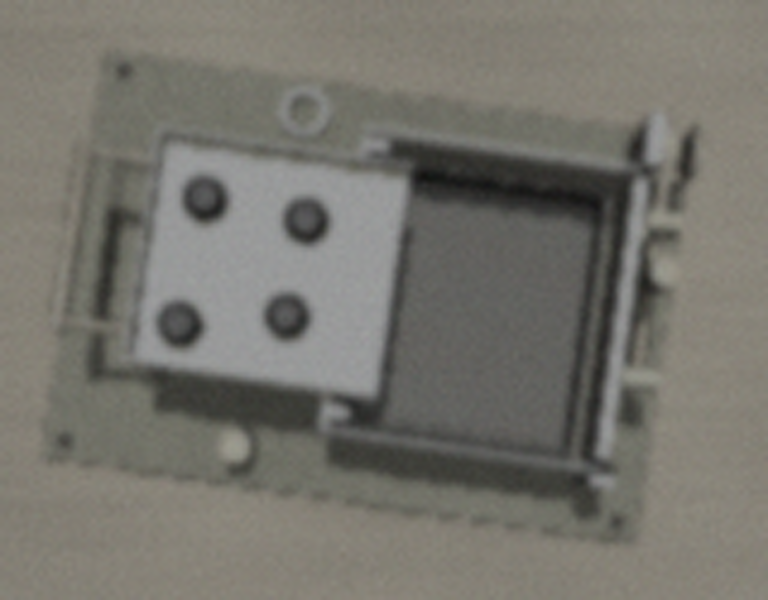

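The zoomed scene view puts the handle ends at px (295.5,270.5) and (337.5,255), and the knob top at (230.8,193). The zoomed top view puts the handle ends at (203,202) and (207.7,165), the knob top at (328,191), and plate corners at (211.9,145.8), (199.4,230.8) and (322.3,247.5).

Run:
```python
from h import *
from scipy.optimize import least_squares as LS
S=imaging.capture('scene');T=imaging.capture('top')
c=lambda u,v:(180+u/4,170+v/4); d=lambda u,v:(190+u/4.8,135+v/4.8)
print('hA',tri(S,c(462,402),T,d(85,145)),'hB',tri(S,c(630,340),T,d(60,322)))
print('knobtop',tri(S,c(203,91),T,d(661,265)))
obs=[(T,d(105,52),(.285,-.145,.01)),(T,d(45,460),(.285,.145,.01)),(T,d(635,540),(-.135,.145,.01)),
(S,c(737,460),(.285,.145,.01)),(S,c(65,300),(-.135,-.145,.01)),
(S,c(462,402),(.265,-.061,.13)),(S,c(630,340),(.265,.061,.13)),(T,d(60,322),(.265,.061,.13))]
def W(p,X):
    a=p[2];return np.array([p[0]+np.cos(a)*X[0]-np.sin(a)*X[1],p[1]+np.sin(a)*X[0]+np.cos(a)*X[1],X[2]])
r=LS(lambda p:np.ravel([proj(f,W(p,X))-u for f,u,X in obs]),[.56,.0,1.6],loss='soft_l1')
print(r.x,np.degrees(r.x[2]));print(np.round([proj(f,W(r.x,X))-u for f,u,X in obs],1))
p=r.x
for n,X in dict(handle=(.265,0,.13),knob0=(-.11,-.035,.162),hinge=(.08,0,.118)).items(): print(n,W(p,X))
k=tri(S,c(203,91),T,d(661,265))[0];a=p[2];q=k[:2]-p[:2];print('knob in st',np.cos(a)*q[0]+np.sin(a)*q[1],-np.sin(a)*q[0]+np.cos(a)*q[1])
np.save('p.npy',p)
```

```text
hA (array([0.6463353 , 0.22227066, 0.12979793]), np.float64(0.0031642498440362867)) hB (array([0.53172643, 0.24194624, 0.12509933]), np.float64(0.008694266986002243))
knobtop (array([ 0.55949115, -0.14009092,  0.1557928 ]), np.float64(0.0061260718391671345))
[ 0.5476644  -0.0296589   1.41458058] 81.04949704185472
[[-1.  -0.1]
 [-1.2 -0.3]
 [-0.3  0.2]
 [ 0.9 -1.5]
 [-1.8 -1.6]
 [-1.5  0.5]
 [-1.  -2.2]
 [-1.2  1.9]]
handle [0.5888934  0.23211423 0.13      ]
knob0 [ 0.56512428 -0.14376478  0.162     ]
hinge [0.56011089 0.04936695 0.118     ]
knob in st -0.1072472877652659 -0.02886388157420619
```

The manual's scale: shifts go in shares of 0.8 m and turns go in shares of 360 degrees. Converting my numbers, -0.23 m / 0.8 = -0.2875, -0.05 m / 0.8 = -0.0625.

Call:
play_rows --motion '[[[-0.025, -0.0113, 0, 0, 0, 0], [-0.0625, -0.0263, 0, 0, 0, 0], [-0.1, -0.0425, 0, 0, 0, 0], [-0.1375, -0.0575, 0, 0, 0, 0], [-0.175, -0.0738, 0, 0, 0, 0], [-0.2125, -0.0888, 0, 0, 0, 0], [-0.25, -0.105, 0, 0, 0, 0], [-0.2875, -0.1206, 0, 0, 0, 0]]]' --fingers 0.042

```text
time_s: 2.47
position: [0.4072, 0.4076, 0.2397]
tcp_rot: [[-0.932, 0.363, 0.0], [0.363, 0.932, 0.0], [-0.0, 0.0, -1.0]]
force: [-0.9, 0.5, -0.3]
opening: 0.515
grasp_force: 0.0
```

Converted, -0.234 m / 0.8 = -0.2925, -0.21 m / 0.8 = -0.2625, -12.3 degrees / 360 = -0.0342.

Call:
play_rows --motion '[[[-0.0375, -0.0156, 0, 0, 0, 0], [-0.075, -0.0313, 0, 0, 0, -0.0028], [-0.1125, -0.0475, 0, 0, 0, -0.0083], [-0.15, -0.0625, 0, 0, 0, -0.0139], [-0.1875, -0.0788, 0, 0, 0, -0.0194], [-0.225, -0.0938, 0, 0, 0, -0.025], [-0.2625, -0.11, 0, 0, 0, -0.0306], [-0.2925, -0.1225, 0, 0, 0, -0.0342]]]'

```text
time_s: 3.13
position: [0.5905, 0.2305, 0.2396]
tcp_rot: [[-0.988, 0.156, 0.001], [0.156, 0.988, -0.0], [-0.001, -0.0, -1.0]]
force: [0.3, 0.5, 0.8]
opening: 0.481
grasp_force: 0.0
```

```bash
cat > g.py <<'E'
from h import *
p=np.load('p.npy'); a=p[2]; Rs=np.array([[np.cos(a),-np.sin(a),0],[np.sin(a),np.cos(a),0],[0,0,1]]); O=np.array([p[0],p[1],0])
def st(s=None):
    s=s or bot.read_state(); print('t',round(s['time_s'],2),'TCP',np.round(s['position'],4),'station',np.round(Rs.T@(s['position']-O),4),'F',np.round(s['force'],1),'open',round(s['opening']*.087,4),'g',round(s['grasp_force'],1)); print('tool axes in station\n',np.round(Rs.T@s['tcp_rot'],3)); return s
def to(X,s): # tool shift to station point
    return np.round(s['tcp_rot'].T@(Rs@np.array(X)+O-s['position']),4)
E
python3 - <<'E'
from g import *
s=st();print(to((.265,0,.24),s),to((.265,0,.128),s),s['joint_positions'])
T=save('top','t1.png');S=save('scene','s1.png')
a=cv2.resize(cv2.imread('pics/s1.png')[150:300,180:380],None,fx=3.5,fy=3.5,interpolation=2)
cv2.imwrite('pics/s1c.png',a)
E
```

```text
t 3.13 TCP [0.5905 0.2305 0.2396] station [ 0.2636 -0.0018  0.2396] F [0.3 0.5 0.8] open 0.0419 g 0.0
tool axes in station
 [[ 0.001  1.    -0.   ]
 [ 1.    -0.001 -0.001]
 [-0.001 -0.    -1.   ]]
[ 0.0018  0.0014 -0.0004] [0.0019 0.0014 0.1116] [ 1.12517153e+01  3.09001391e+01  8.07679417e+01 -3.36211705e-02
  6.82816540e+01 -6.97548534e+01]
```

View pics/s1c.png

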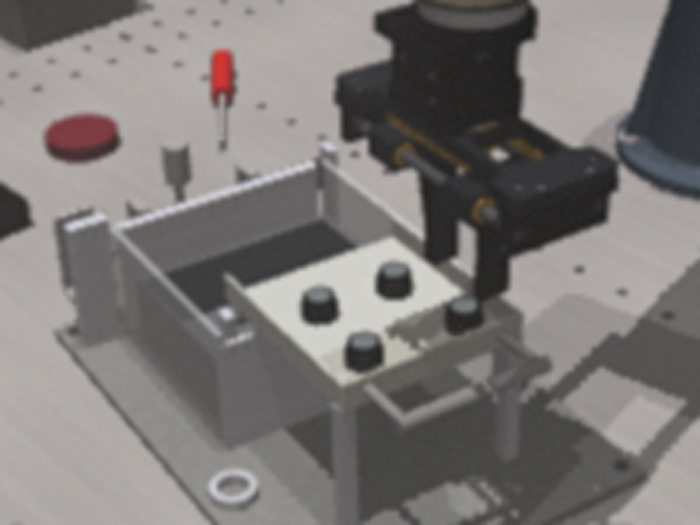

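The view shows the two fingers at (440,230) and (490,265), above the handle bar that runs from (405,418) to (545,365). Tool axes line up with the station's: x is station +y, y is station +x. I'll descend and grip.

Converted, 0.111 m / 0.8 = 0.1388, 0.0014 m / 0.8 = 0.0018.

Call:
play_rows --motion '[[[0.0013, 0.0018, 0.025, 0, 0, 0], [0.0025, 0.0018, 0.0563, 0, 0, 0], [0.0025, 0.0018, 0.0875, 0, 0, 0], [0.0025, 0.0018, 0.115, 0, 0, 0], [0.0025, 0.0018, 0.1325, 0, 0, 0], [0.0025, 0.0018, 0.1388, 0, 0, 0]]]'

```text
time_s: 3.73
position: [0.5844, 0.2345, 0.1258]
tcp_rot: [[-0.988, 0.156, -0.006], [0.156, 0.988, -0.001], [0.005, -0.002, -1.0]]
force: [-0.4, 1.0, 0.1]
opening: 0.481
grasp_force: 0.0
```

Call:
play_rows --motion '[[[0, 0, 0, 0, 0, 0], [0, 0, 0, 0, 0, 0], [0, 0, 0, 0, 0, 0], [0, 0, 0, 0, 0, 0], [0, 0, 0, 0, 0, 0], [0, 0, 0, 0, 0, 0]]]' --fingers 0.0

```text
time_s: 4.23
position: [0.5872, 0.2323, 0.1297]
tcp_rot: [[-0.988, 0.155, 0.001], [0.155, 0.988, -0.004], [-0.001, -0.004, -1.0]]
force: [-0.6, -4.8, 3.6]
opening: 0.124
grasp_force: 30.0
```

Run:
```python
from g import *
s=st()
for th in np.arange(.1,.95,.1):
    print(round(th,2),np.round([.185*(np.cos(th)-1)-.012*np.sin(th), -(.185*np.sin(th)+.012*(np.cos(th)-1))],4))
```

```text
t 4.23 TCP [0.5872 0.2323 0.1297] station [0.2649 0.0017 0.1297] F [-0.6 -4.8  3.6] open 0.0108 g 30.0
tool axes in station
 [[-0.001  1.    -0.004]
 [ 1.     0.001 -0.001]
 [-0.001 -0.004 -1.   ]]
0.1 [-0.0021 -0.0184]
0.2 [-0.0061 -0.0365]
0.3 [-0.0118 -0.0541]
0.4 [-0.0193 -0.0711]
0.5 [-0.0284 -0.0872]
0.6 [-0.0391 -0.1024]
0.7 [-0.0512 -0.1164]
0.8 [-0.0647 -0.1291]
0.9 [-0.0794 -0.1404]
```

Call:
play_rows --motion '[[[0, -0.0013, -0.0113, 0, 0, 0], [0, -0.0025, -0.0225, 0, 0, 0], [0, -0.005, -0.0338, 0, 0, 0], [0, -0.0075, -0.0456, 0, 0, 0], [0, -0.0113, -0.0569, 0, 0, 0], [0, -0.015, -0.0675, 0, 0, 0], [0, -0.0194, -0.0788, 0, 0, 0], [0, -0.0241, -0.0888, 0, 0, 0]]]'

```text
time_s: 4.9
position: [0.5838, 0.2142, 0.2001]
tcp_rot: [[-0.988, 0.157, -0.0], [0.157, 0.988, -0.001], [-0.0, -0.001, -1.0]]
force: [1.3, -5.4, -5.3]
opening: 0.127
grasp_force: 30.0
```

Run:
```python
from g import *
s=st()
```

```text
t 4.9 TCP [0.5838 0.2142 0.2001] station [0.2465 0.0022 0.2001] F [ 1.3 -5.4 -5.3] open 0.011 g 30.0
tool axes in station
 [[ 0.001  1.    -0.001]
 [ 1.    -0.001 -0.   ]
 [-0.    -0.001 -1.   ]]
```

Converted, -0.0313 m / 0.8 = -0.0391, -0.0198 m / 0.8 = -0.0248.

Call:
play_rows --motion '[[[0, -0.0025, -0.005, 0, 0, 0], [0, -0.0055, -0.01, 0, 0, 0], [0, -0.0084, -0.015, 0, 0, 0], [0, -0.0113, -0.02, 0, 0, 0], [0, -0.0144, -0.025, 0, 0, 0], [0, -0.0178, -0.03, 0, 0, 0], [0, -0.0213, -0.0344, 0, 0, 0], [0, -0.0248, -0.0391, 0, 0, 0]]]'

```text
time_s: 5.57
position: [0.5808, 0.1959, 0.2313]
tcp_rot: [[-0.988, 0.157, 0.0], [0.157, 0.988, 0.001], [-0.0, 0.001, -1.0]]
force: [2.7, -0.6, -3.3]
opening: 0.124
grasp_force: 30.0
```

Converted, -0.036 m / 0.8 = -0.045, -0.035 m / 0.8 = -0.0438.

Call:
play_rows --motion '[[[0, -0.005, -0.0063, 0, 0, 0], [0, -0.01, -0.0119, 0, 0, 0], [0, -0.0151, -0.0175, 0, 0, 0], [0, -0.0206, -0.0225, 0, 0, 0], [0, -0.0263, -0.0281, 0, 0, 0], [0, -0.032, -0.0334, 0, 0, 0], [0, -0.0388, -0.0388, 0, 0, 0], [0, -0.045, -0.0438, 0, 0, 0]]]'

```text
time_s: 6.23
position: [0.5753, 0.1616, 0.2678]
tcp_rot: [[-0.988, 0.156, 0.002], [0.156, 0.988, 0.004], [-0.001, 0.004, -1.0]]
force: [-0.9, 5.5, 3.7]
opening: 0.126
grasp_force: 30.0
```

Call:
play_rows --motion '[[[0, 0, 0, 0, 0, 0], [0, 0, 0, 0, 0, 0], [0, 0, 0, 0, 0, 0], [0, 0, 0, 0, 0, 0], [0, 0, 0, 0, 0, 0], [0, 0, 0, 0, 0, 0]]]'

```text
time_s: 6.73
position: [0.5753, 0.1617, 0.2678]
tcp_rot: [[-0.988, 0.156, 0.002], [0.156, 0.988, 0.004], [-0.001, 0.004, -1.0]]
force: [-1.4, 5.7, 5.1]
opening: 0.126
grasp_force: 30.0
```

Run:
```python
from g import *
s=st()
T=save('top','t2.png');S=save('scene','s2.png')
a=cv2.resize(T['frame'][135:260,190:350,::-1],(512,400),interpolation=2);b=cv2.resize(S['frame'][170:320,180:300,::-1],(288,400),interpolation=2)
cv2.imwrite('pics/m2.png',np.hstack([a,b]))
for c in('top','scene'):
    print([(np.round(x['at'],3).tolist(),round(x['confidence'],2)) for x in finder.recognise(c,'barrel1')])
```

```text
t 6.73 TCP [0.5753 0.1617 0.2678] station [0.1933 0.0025 0.2678] F [-1.4  5.7  5.1] open 0.0109 g 30.0
tool axes in station
 [[ 0.001  1.     0.004]
 [ 1.    -0.001 -0.001]
 [-0.001  0.004 -1.   ]]
[([0.495, -0.053, 0.038], 0.51), ([0.51, -0.084, 0.033], 0.4), ([0.642, -0.426, 0.007], 0.18)]
[]
```

View pics/m2.png

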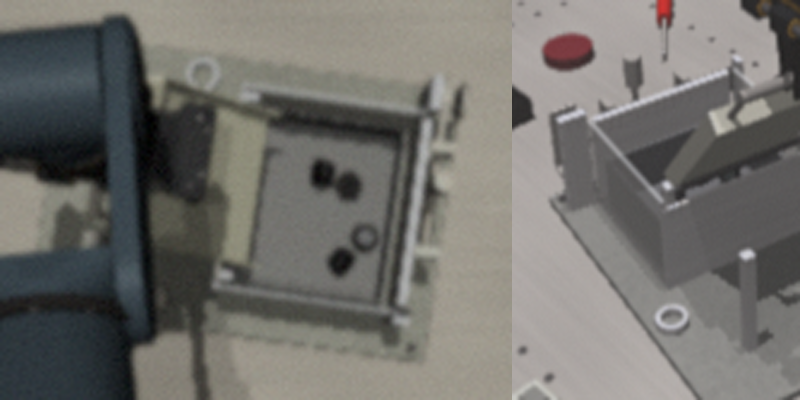

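All four barrels lie in the tub, at crop px (322,172), (349,185), (364,237) and (342,260). I'll lower the tray along the same arc.

Converted, 0.058 m / 0.8 = 0.0725, 0.004 m / 0.8 = 0.005.

Call:
play_rows --motion '[[[0, 0.0063, 0.005, 0, 0, 0], [0, 0.0131, 0.0106, 0, 0, 0], [0, 0.0244, 0.0213, 0, 0, 0], [0, 0.035, 0.0319, 0, 0, 0], [0, 0.045, 0.0438, 0, 0, 0], [0, 0.0519, 0.0531, 0, 0, 0], [0, 0.0584, 0.0625, 0, 0, 0], [0, 0.0644, 0.0725, 0, 0, 0]]]'

```text
time_s: 7.6
position: [0.5835, 0.211, 0.2071]
tcp_rot: [[-0.988, 0.156, 0.0], [0.156, 0.988, -0.001], [-0.0, -0.001, -1.0]]
force: [1.5, 1.3, 0.9]
opening: 0.124
grasp_force: 30.0
```

Converted, 0.07 m / 0.8 = 0.0875, 0.061 m / 0.8 = 0.0763.

Call:
play_rows --motion '[[[0, 0.0054, 0.0104, 0, 0, 0], [0, 0.01, 0.0206, 0, 0, 0], [0, 0.0144, 0.0319, 0, 0, 0], [0, 0.0181, 0.0425, 0, 0, 0], [0, 0.0213, 0.0538, 0, 0, 0], [0, 0.0238, 0.065, 0, 0, 0], [0, 0.026, 0.0763, 0, 0, 0], [0, 0.0274, 0.0875, 0, 0, 0]]]'

```text
time_s: 8.27
position: [0.5869, 0.2319, 0.1368]
tcp_rot: [[-0.988, 0.156, 0.0], [0.156, 0.988, -0.001], [-0.0, -0.001, -1.0]]
force: [1.9, -3.6, 0.3]
opening: 0.126
grasp_force: 30.0
```

Run:
```python
from g import *
s=st()
```

```text
t 8.27 TCP [0.5869 0.2319 0.1368] station [0.2645 0.0019 0.1368] F [ 1.9 -3.6  0.3] open 0.011 g 30.0
tool axes in station
 [[ 0.001  1.    -0.001]
 [ 1.    -0.001 -0.   ]
 [-0.    -0.001 -1.   ]]
```

Converted, 0.0075 m / 0.8 = 0.0094, 0.004 m / 0.8 = 0.005.

Call:
play_rows --motion '[[[0, 0.0005, 0.005, 0, 0, 0], [0, 0.0008, 0.0094, 0, 0, 0], [0, 0.0008, 0.0094, 0, 0, 0]]]'

```text
time_s: 8.52
position: [0.587, 0.2323, 0.1315]
tcp_rot: [[-0.988, 0.156, 0.0], [0.156, 0.988, -0.001], [-0.001, -0.001, -1.0]]
force: [0.1, -4.4, 5.7]
opening: 0.128
grasp_force: 30.0
```

Call:
play_rows --motion '[[[0, 0, 0, 0, 0, 0], [0, 0, 0, 0, 0, 0], [0, 0, 0, 0, 0, 0], [0, 0, 0, 0, 0, 0], [0, 0, 0, 0, 0, 0]]]' --fingers 0.042

```text
time_s: 8.93
position: [0.5861, 0.2335, 0.13]
tcp_rot: [[-0.988, 0.156, -0.001], [0.156, 0.988, 0.0], [0.001, 0.0, -1.0]]
force: [-0.1, 0.5, 0.8]
opening: 0.416
grasp_force: 0.0
```

Converted, -0.13 m / 0.8 = -0.1625, -0.12 m / 0.8 = -0.15.

Call:
play_rows --motion '[[[0, 0, -0.0125, 0, 0, 0], [0, 0, -0.0375, 0, 0, 0], [0, 0, -0.075, 0, 0, 0], [0, 0, -0.1125, 0, 0, 0], [0, 0, -0.15, 0, 0, 0], [0, 0, -0.1625, 0, 0, 0]]]'

```text
time_s: 9.43
position: [0.589, 0.2339, 0.2661]
tcp_rot: [[-0.988, 0.156, 0.009], [0.156, 0.988, 0.002], [-0.008, 0.004, -1.0]]
force: [1.7, -0.2, 1.1]
opening: 0.487
grasp_force: 0.0
```

Run:
```python
from g import *
s=st();print(s['joint_positions'])
# orientation of gripper for knob: print shift to above knob
print(to((-.109,-.032,.26),s))
T=save('top','t3.png');S=save('scene','s3.png')
for c in('top','scene'):
    print([(np.round(x['at'],3).tolist(),round(x['confidence'],2)) for n in('tray_handle','barrel1') for x in finder.recognise(c,n)])
```

```text
t 9.43 TCP [0.589  0.2339 0.2661] station [2.668e-01 2.000e-04 2.661e-01] F [ 1.7 -0.2  1.1] open 0.0423 g 0.0
tool axes in station
 [[ 0.001  1.     0.004]
 [ 1.    -0.001 -0.008]
 [-0.008  0.004 -1.   ]]
[ 1.15631277e+01  2.91560807e+01  7.94507100e+01  2.22227557e-02
  7.08661397e+01 -6.94542359e+01]
[-0.0324 -0.3758  0.0051]
[([0.563, 0.106, 0.119], 0.94), ([0.403, 0.469, 0.018], 0.33), ([0.565, -0.062, 0.03], 0.59), ([0.512, -0.082, 0.031], 0.58), ([0.582, -0.035, 0.033], 0.46)]
[([0.57, 0.128, 0.123], 0.98)]
```

Run:
```python
import cv2,numpy as np
a=cv2.resize(cv2.imread('pics/s3.png')[180:220,210:250],(400,400),interpolation=2)
b=cv2.resize(cv2.imread('pics/t3.png')[170:210,308:348],(400,400),interpolation=2)
cv2.imwrite('pics/m3.png',np.hstack([a,b]))
```

```text
(no output)
```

View pics/m3.png

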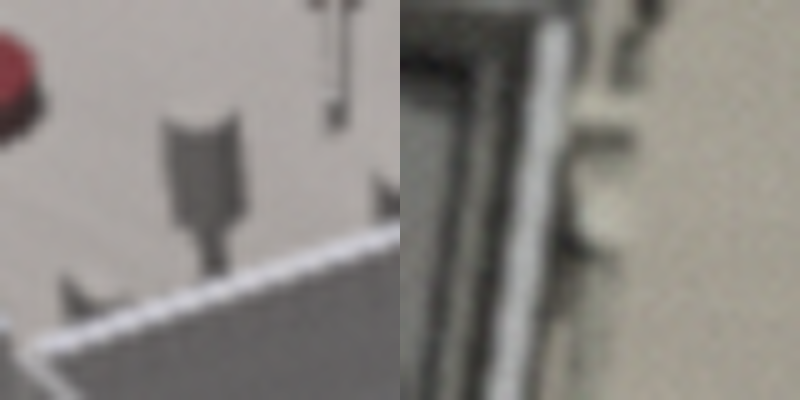

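The scene crop shows the knob spanning u 163–242 with its top face centre near (203,113), which is full px (229.9,191). The top crop shows the knob top disc at (606,212), which is full px (328.1,190.8).

Run:
```python
from g import *
S=imaging.capture('scene');T=imaging.capture('top')
k,e=tri(S,(229.9,191),T,(328.1,190.8));print(k,e,Rs.T@(k-O))
for n,f,u in(('S',S,(229.9,191)),('T',T,(328.1,190.8))): print(n,Rs.T@(atz(f,*u,.162)-O))
for y in(-.03,-.035,-.04): print(y,proj(S,Rs@[-.11,y,.162]+O),proj(T,Rs@[-.11,y,.162]+O))
s=st();print(to((-.109,-.034,.26),s))
```

```text
[ 0.55861728 -0.14171816  0.16025865] 0.0025241566849739682 [-0.10899067 -0.02825382  0.16025865]
S [-0.10499065 -0.02874243  0.162     ]
T [-0.10941063 -0.02913228  0.162     ]
-0.03 [228.69792154 190.44205082] [328.3321353  190.54174265]
-0.035 [227.1298867 190.9247588] [328.54943464 188.89505929]
-0.04 [225.55646383 191.40916349] [328.76654851 187.24926172]
t 9.83 TCP [0.5857 0.2329 0.2582] station [0.2653 0.0033 0.2582] F [ 0.2 -0.2  0.5] open 0.0419 g 0.0
tool axes in station
 [[ 0.001  1.    -0.001]
 [ 1.    -0.001  0.004]
 [ 0.004 -0.001 -1.   ]]
[-0.0376 -0.3742 -0.0014]
```

Converted, -0.225 m / 0.8 = -0.2813, -0.004 m / 0.8 = -0.005.

Call:
play_rows --motion '[[[-0.0025, -0.0225, 0, 0, 0, 0], [-0.005, -0.0563, 0, 0, 0, 0], [-0.0088, -0.0938, 0, 0, 0, 0], [-0.0113, -0.1313, 0, 0, 0, 0], [-0.015, -0.1688, 0, 0, 0, 0], [-0.0188, -0.2063, 0, 0, 0, 0], [-0.0213, -0.2438, 0, 0, 0, 0], [-0.025, -0.2813, 0, 0, 0, 0]]]' --fingers 0.06

```text
time_s: 10.5
position: [0.5703, 0.0065, 0.2591]
tcp_rot: [[-0.988, 0.156, -0.003], [0.156, 0.988, 0.001], [0.003, 0.0, -1.0]]
force: [0.6, -0.3, 0.4]
opening: 0.688
grasp_force: 0.0
```

Converted, -0.149 m / 0.8 = -0.1863, -0.003 m / 0.8 = -0.0038.

Call:
play_rows --motion '[[[-0.0038, -0.0375, 0, 0, 0, 0], [-0.0075, -0.075, 0, 0, 0, 0], [-0.01, -0.1125, 0, 0, 0, 0], [-0.0125, -0.1438, 0, 0, 0, 0], [-0.015, -0.1688, 0, 0, 0, 0], [-0.0163, -0.1863, 0, 0, 0, 0], [-0.0163, -0.1863, 0, 0, 0, 0], [-0.0163, -0.1863, 0, 0, 0, 0]]]'

```text
time_s: 11.17
position: [0.5604, -0.1413, 0.2596]
tcp_rot: [[-0.987, 0.158, -0.001], [0.158, 0.987, 0.001], [0.002, 0.001, -1.0]]
force: [0.4, 0.5, 0.8]
opening: 0.687
grasp_force: 0.0
```

Run:
```python
from g import *
s=st();print(to((-.109,-.030,.147),s))
S=save('scene','s4.png');cv2.imwrite('pics/s4c.png',cv2.resize(S['frame'][120:260,170:330,::-1],(640,560),interpolation=2))
```

```text
t 11.17 TCP [ 0.5604 -0.1413  0.2596] station [-0.1083 -0.03    0.2596] F [0.4 0.5 0.8] open 0.0598 g 0.0
tool axes in station
 [[ 0.002  1.     0.001]
 [ 1.    -0.002  0.002]
 [ 0.002  0.001 -1.   ]]
[-0.0002 -0.0008  0.1126]
```

View pics/s4c.png

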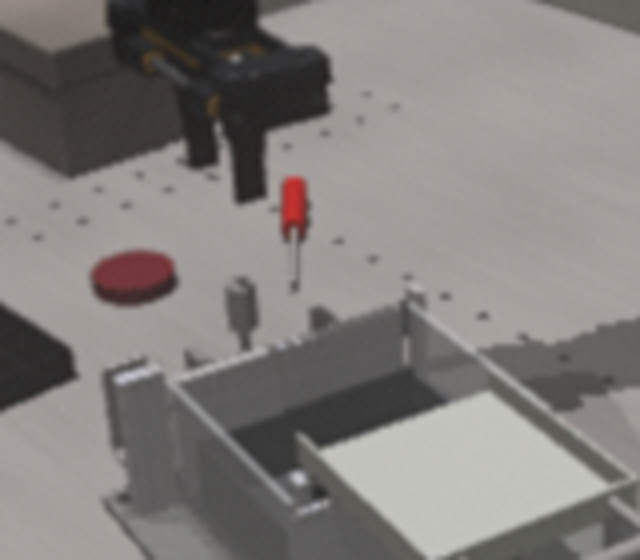

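The tray is empty and level. The fingertips at (200,160) and (250,195) stand above the knob top at (240,285). I'll descend onto the knob and grip.

Converted, 0.113 m / 0.8 = 0.1413, -0.0008 m / 0.8 = -0.001.

Call:
play_rows --motion '[[[0, -0.0006, 0.025, 0, 0, 0], [0, -0.001, 0.0563, 0, 0, 0], [0, -0.001, 0.0875, 0, 0, 0], [0, -0.001, 0.1125, 0, 0, 0], [0, -0.001, 0.1313, 0, 0, 0], [0, -0.001, 0.1413, 0, 0, 0], [0, -0.001, 0.1413, 0, 0, 0]]]'

```text
time_s: 11.8
position: [0.5596, -0.1402, 0.1455]
tcp_rot: [[-0.988, 0.155, -0.004], [0.155, 0.988, 0.002], [0.004, 0.002, -1.0]]
force: [-0.5, 0.7, 0.4]
opening: 0.688
grasp_force: 0.0
```

Call:
play_rows --motion '[[[0, 0, 0, 0, 0, 0], [0, 0, 0, 0, 0, 0], [0, 0, 0, 0, 0, 0], [0, 0, 0, 0, 0, 0], [0, 0, 0, 0, 0, 0], [0, 0, 0, 0, 0, 0]]]' --fingers 0.0

```text
time_s: 12.3
position: [0.5609, -0.1424, 0.1479]
tcp_rot: [[-0.988, 0.157, 0.001], [0.157, 0.988, -0.0], [-0.001, -0.0, -1.0]]
force: [-0.0, -0.4, -0.4]
opening: 0.32
grasp_force: 0.0
```

Run:
```python
from g import *
s=st();print(s['moment'])
```

```text
t 12.3 TCP [ 0.5609 -0.1424  0.1479] station [-0.1093 -0.0306  0.1479] F [-0.  -0.4 -0.4] open 0.0278 g 0.0
tool axes in station
 [[ 0.001  1.    -0.   ]
 [ 1.    -0.001 -0.001]
 [-0.001 -0.    -1.   ]]
[-0.00341903  0.02058005 -0.02877627]
```

Call:
play_rows --motion '[[[0, 0, 0, 0, 0, 0], [0, 0, 0, 0, 0, 0], [0, 0, 0, 0, 0, 0], [0, 0, 0, 0, 0, 0]]]'

```text
time_s: 12.63
position: [0.5608, -0.1433, 0.1477]
tcp_rot: [[-0.988, 0.156, 0.0], [0.156, 0.988, -0.002], [-0.001, -0.002, -1.0]]
force: [-1.3, -5.1, 3.1]
opening: 0.243
grasp_force: 30.0
```

Run:
```python
from g import *
s=st();print(s['moment'])
```

```text
t 12.63 TCP [ 0.5608 -0.1433  0.1477] station [-0.1103 -0.0307  0.1477] F [-1.3 -5.1  3.1] open 0.0211 g 30.0
tool axes in station
 [[ 0.001  1.    -0.002]
 [ 1.    -0.001 -0.001]
 [-0.001 -0.002 -1.   ]]
[-0.81059849  0.34253796  0.08285436]
```

Converted, -0.0155 m / 0.8 = -0.0194, -0.012 m / 0.8 = -0.015.

Call:
play_rows --motion '[[[0, 0, -0.005, 0, 0, 0], [0, 0, -0.01, 0, 0, 0], [0, 0, -0.015, 0, 0, 0], [0, 0, -0.0194, 0, 0, 0], [0, 0, -0.0194, 0, 0, 0]]]'

```text
time_s: 13.05
position: [0.5608, -0.1433, 0.1631]
tcp_rot: [[-0.988, 0.156, 0.0], [0.156, 0.988, -0.002], [-0.001, -0.002, -1.0]]
force: [-1.1, -5.1, -1.1]
opening: 0.24
grasp_force: 30.0
```

Converted, 0.012 m / 0.8 = 0.015, 0.008 m / 0.8 = 0.01.

Call:
play_rows --motion '[[[0.005, 0, 0, 0, 0, 0], [0.01, 0, 0, 0, 0, 0], [0.015, 0, 0, 0, 0, 0], [0.015, 0, 0, 0, 0, 0]]]'

```text
time_s: 13.38
position: [0.5482, -0.1412, 0.1626]
tcp_rot: [[-0.988, 0.156, -0.0], [0.156, 0.988, -0.002], [0.0, -0.002, -1.0]]
force: [-1.2, -6.2, -2.3]
opening: 0.246
grasp_force: 30.0
```

Run:
```python
from g import *
s=st();print(s['moment'])
```

```text
t 13.38 TCP [ 0.5482 -0.1412  0.1626] station [-0.1101 -0.0179  0.1626] F [-1.2 -6.2 -2.3] open 0.0214 g 30.0
tool axes in station
 [[ 0.001  1.    -0.002]
 [ 1.    -0.001  0.   ]
 [ 0.    -0.002 -1.   ]]
[-0.99362517  0.23336412  0.00812365]
```

Converted, 0.0235 m / 0.8 = 0.0294, 0.02 m / 0.8 = 0.025.

Call:
play_rows --motion '[[[0.005, 0, 0, 0, 0, 0], [0.01, 0, 0, 0, 0, 0], [0.015, 0, 0, 0, 0, 0], [0.02, 0, 0, 0, 0, 0], [0.025, 0, 0, 0, 0, 0], [0.0294, 0, 0, 0, 0, 0], [0.0294, 0, 0, 0, 0, 0]]]'

```text
time_s: 13.97
position: [0.5251, -0.1374, 0.1627]
tcp_rot: [[-0.988, 0.156, -0.0], [0.156, 0.988, -0.001], [-0.0, -0.001, -1.0]]
force: [-2.7, -5.5, -1.3]
opening: 0.242
grasp_force: 30.0
```

Run:
```python
from g import *
s=st();print(s['moment'])
X=s['position'];q=Rs.T@(X-O);r=np.array([-.018,q[1]-.0975]);print(r)
for k in range(1,9):
    f=np.radians(3.2*k);c,n=np.cos(f),np.sin(f)
    d=np.array([[c,n],[-n,c]])@r-r;t=s['tcp_rot'].T@Rs@[d[0],d[1],0];print(np.round(t,4).tolist(),round(3.2*k,1))
```

```text
t 13.97 TCP [ 0.5251 -0.1374  0.1627] station [-0.1099  0.0055  0.1627] F [-2.7 -5.5 -1.3] open 0.0211 g 30.0
tool axes in station
 [[ 0.001  1.    -0.001]
 [ 1.    -0.001 -0.   ]
 [-0.    -0.001 -1.   ]]
[-0.93442061  0.22291097  0.00628147]
[-0.018      -0.09201163]
[0.0011, -0.0051, 0.0] 3.2
[0.0026, -0.0101, 0.0] 6.4
[0.0043, -0.0151, 0.0] 9.6
[0.0063, -0.0199, 0.0] 12.8
[0.0085, -0.0247, 0.0] 16.0
[0.011, -0.0293, 0.0] 19.2
[0.0138, -0.0337, 0.0] 22.4
[0.0168, -0.038, 0.0001] 25.6
```

Converted, -0.038 m / 0.8 = -0.0475, -0.0337 m / 0.8 = -0.0421, 25.6 degrees / 360 = 0.0711.

Call:
play_rows --motion '[[[0.0014, -0.0064, 0, 0, 0, 0.0089], [0.0033, -0.0126, 0, 0, 0, 0.0178], [0.0054, -0.0189, 0, 0, 0, 0.0267], [0.0079, -0.0249, 0, 0, 0, 0.0356], [0.0106, -0.0309, 0, 0, 0, 0.0444], [0.0138, -0.0366, 0, 0, 0, 0.0533], [0.0173, -0.0421, 0, 0, 0, 0.0622], [0.021, -0.0475, 0, 0, 0, 0.0711]]]'

```text
time_s: 14.63
position: [0.5032, -0.1708, 0.1625]
tcp_rot: [[-0.822, 0.569, 0.0], [0.569, 0.822, 0.001], [0.0, 0.001, -1.0]]
force: [2.1, -0.0, -1.7]
opening: 0.244
grasp_force: 30.0
```

Call:
play_rows --motion '[[[0, 0, 0, 0, 0, 0], [0, 0, 0, 0, 0, 0], [0, 0, 0, 0, 0, 0], [0, 0, 0, 0, 0, 0], [0, 0, 0, 0, 0, 0], [0, 0, 0, 0, 0, 0]]]'

```text
time_s: 15.13
position: [0.5029, -0.1709, 0.1627]
tcp_rot: [[-0.823, 0.567, -0.001], [0.567, 0.823, 0.001], [0.001, 0.0, -1.0]]
force: [-0.1, 1.7, -1.1]
opening: 0.241
grasp_force: 30.0
```

Run:
```python
from g import *
s=st();print(s['moment'],s['qvel'])
T=save('top','t5.png');S=save('scene','s5.png')
a=cv2.resize(T['frame'][135:260,190:350,::-1],(512,400),interpolation=2);b=cv2.resize(S['frame'][170:320,180:300,::-1],(288,400),interpolation=2)
cv2.imwrite('pics/m5.png',np.hstack([a,b]))
```

```text
t 15.13 TCP [ 0.5029 -0.1709  0.1627] station [-0.1465  0.0223  0.1627] F [-0.1  1.7 -1.1] open 0.021 g 30.0
tool axes in station
 [[ 0.432  0.902  0.001]
 [ 0.902 -0.432  0.001]
 [ 0.001  0.    -1.   ]]
[ 0.21810671 -0.06693558  0.39242387] [ 0.03119611 -0.02793595  0.10224797 -0.04433139 -0.03249977  0.13851622]
```

View pics/m5.png

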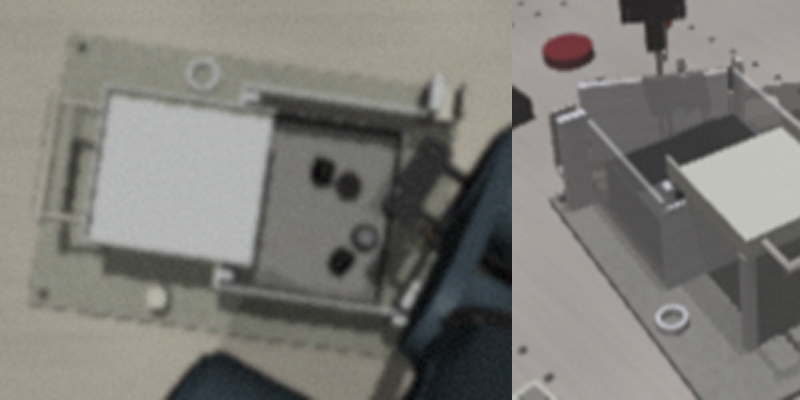

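The barrels are still in the tub, the tray is level, and the scene crop shows the gate ajar, with its top edge running from (732,70) to (580,85). I'll check the angle before handing in.

Run:
```python
from g import *
S=imaging.capture('scene')
A=Rs.T@(atz(S,271.5,196.2,.114)-O);B=Rs.T@(atz(S,208.3,201.7,.114)-O);d=B-A
print(A,B,np.linalg.norm(d),np.arctan2(-d[0],-d[1]))
s=st();print(abs(s['qvel']).max())
```

```text
[-0.08543671  0.09629616  0.114     ] [-0.16498961 -0.07373089  0.114     ] 0.1877175024914869 0.4376261565679017
t 15.28 TCP [ 0.5028 -0.171   0.1627] station [-0.1466  0.0223  0.1627] F [ 0.   3.3 -0.3] open 0.0212 g 30.0
tool axes in station
 [[ 0.433  0.901  0.001]
 [ 0.901 -0.433  0.001]
 [ 0.001  0.    -1.   ]]
0.11858023765313983
```

The gate measures 0.44 rad open, its visible length of 188 mm matches the 186 mm given, and the arm is still with a firm grip.

```bash
python3 -c "
from rig import bot
print(bot.hand_in())"
```

```text
the job is handed in; nothing more can be done
None
```

I handed the job in at about 15 s, though no verdict came back: all four barrels are in the tub, the tray is level, the bolt is drawn, and the gripper is holding the gate still at a measured 0.44 rad (25°) open.

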